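# Put the loose painting panel into the free bay of the rack

## Robot

A 6-joint arm with a two-finger parallel gripper is mounted at the origin on the work surface. World frame = base frame: x ahead of the robot, y to its left, z up, the work surface at z = 0. Lengths are in m, angles in rad, forces in N, time in s.
With the tool pointing down it reaches from about 0.375 to 0.925 m from the base axis. Payload 5.7 kg.
Tool frame: the origin (TCP) lies on the centre line of the jaws, within the pads' length; the fingertips stand 17 mm ahead of it and the grasp point (between the pads) lies 2 mm behind it; z points along the fingers, y is the line along which they close (so a half turn about z gives the same grasp; the last joint's range is limited). The gripper opens to 88 mm and grips with 3 to 60 N. Pads are 20 mm wide; open, the fingers measure 115 mm over their backs; the gripper's body (75 mm by 178 mm) begins 61 mm behind the grasp point.
Start: joints at [-1.309, 0.359, 1.51, -0, 1.272, -0.115], TCP at [0.221, -0.558, 0.24] pointing down, gripper open.
Joint ranges: [-2.97, 2.97], [-1.01, 2.36], [0.21, 2.38], [-0.96, 4.11], [0.2, 2.71], [-2.98, 2.98]. Speed limits (rad/s): [2.39, 2.39, 3.14, 3.14, 3.14, 3.14].

## Interface

Orientations are given as a 3x3 rotation matrix whose columns are the frame's x, y, z axes.
In Python, from plant import * gives the robot as it stands. The module is installed in compiled form; this text tells all that it offers.
- The arm moves only by the tool jog_arm, never from a script. Its argument "increments" is a list of rows, each a list of 7 numbers: the opening, from 0 (shut) to 1 (fully open), then the shift along the tool's x, y, z in m, then the turn, a rotation vector about the tool's x, y, z in rad. In form: [[jaw, x, y, z, rx, ry, rz], ...]. A call has exactly 5 rows; each row shifts and turns the commanded pose from where the row before left it, along the tool's axes as they then stand; what a row does not reach is not made up. A row lasts 1/10 s, in which the tool goes at most 50 mm and 8.59 degrees, less where a joint would pass 70% of its speed; a pose out of reach is approached as far as the arm can. A call with a gripper value outside its range is refused whole. The fingers move at their own pace and stop on an object; "grip_force" is the grip in N (left out, the last holds). Time passes only in rows, so rows that do not move let the fingers close, or fill a call up. It gives the time, the measured TCP pose, the force, the opening and the grip force at its end, in the units of the state.
- observe(): the state, without advancing time (a new reading comes with each control period).
- camera(name): name is "scene" or "top"; returns a dict with "frame" (400x640x3 uint8, red, green, blue), "fx", "fy", "cx", "cy" (pixels), "rvec" (rotation vector, rad) and "tvec" (3), from world to camera coordinates, as OpenCV has them. Camera axes: x right, y down, z forward; pixel columns grow to the right and rows downward; lengths in m; the calibration is good to about 2 mm. A picture is of the moment at which its call begins. There is no depth.
- sign_off(): hands the job in; it is judged then, once.
The state is a dict: "clock": time; "joint_positions": joint angles; "joint_vel": joint speeds; "joint_torque": joint torques, N m; "tool_pos": TCP position; "ee_rot": TCP orientation; "wrist_force": force on the tool from outside, world axes, zero at the start; "moment": the same for the moment, N m; "finger_gap": finger opening in m; "finger_force": force on a finger pad.
Only numpy, scipy, OpenCV 4.12 (cv2) and the standard library are available. Lean on these libraries where they do the work, as an engineer would, in place of code of your own. Each camera call takes 0.05 s, during which the arm holds its last target. There are 200 camera calls.

## Task

The wooden rack on the painting table has two bays and one already holds a panel. Slide the loose panel, lying flat on the table all the way, into the free bay until it is fully home against the back rail and square with it. Leave the stored panel, the jar, the mug and the palette knife where they are.

Things in the scene. Friction and masses are not known exactly. Their poses are not given: they have to be found in the camera images.
- panel: the loose painting panel to be put away: flat wooden block with a white-primed top, 80 (x) x 120 (y) x 24 mm (z), about 0.16 kg, lying on the table in front of the rack. Origin: centre of its underside; its x axis starts within 0.4 rad of world x. Too wide to grasp across most grippers; push it by its edges.
- stored_panel: an identical panel (80 x 120 x 24 mm) that already lies in one of the two bays, loose. Origin: centre of its underside.
- rack: fixed wooden rack, 354 mm wide (y), walls 30 mm high, no floor. Two bays side by side, open to -x (towards the robot), each 134 mm wide; the free one has a thin dark grey card in it. Back rail's inner face at x = +40 mm; straight side walls from there to x = -20 mm, then lead-in walls to -46 mm, splayed 15 mm. Origin: table level, midway between the bays.
- bay_left (a point): middle of the left (+y) bay, at table level, 100 mm from the rack's origin: where the panel's origin is when it is home against the back rail. Axes as the rack's: x into the bay, y across it.
- bay_right (a point): the same for the right (-y) bay.
- jar: closed glass paint jar with black cap, 66 mm diameter, 75 mm high, to the right. Origin: centre of its underside.
- mug: white mug, 76 mm diameter, 85 mm high, handle 30 mm, to the right, nearer the robot. Origin: centre of its underside.
- palette_knife: palette knife 200 mm long lying on the left, roughly along x. Origin: middle of its underside.
Mind the look-alikes: they are no part of the job. What is shaped like the panel but green or orange is not meant.

How it is judged:
At the end, for the whole second after the job is handed in: The loose panel rests flat in the free bay, at most 8 mm short of home against the back rail, within 14 mm sideways and 0.09 rad of square, at rest. The stored panel is within 20 mm, and jar, mug and palette knife within 30 mm, of where they started (((x of panel in the frame of bay_left between -0.008 and 0.005 m and y of panel in the frame of bay_left between -0.014 and 0.014 m and angle between the x axis of panel and the x axis of bay_left, either way round below 0.09 rad) or (x of panel in the frame of bay_right between -0.008 and 0.005 m and y of panel in the frame of bay_right between -0.014 and 0.014 m and angle between the x axis of panel and the x axis of bay_right, either way round below 0.09 rad)) and height (world z) of panel below 0.004 m and angle between panel's own z axis and vertical below 0.05 rad and linear speed of panel below 0.01 m/s and distance of stored_panel from where it was at the start of the episode below 0.02 m and distance of each of jar, mug, palette_knife from where it was at the start of the episode below 0.03 m); the robot touches nothing.
It fails at once if the loose panel was lifted (20 mm) or tipped (0.25 rad) off the table (height (world z) of panel above 0.02 m or angle between panel's own z axis and vertical above 0.25 rad).
It fails at once if the stored panel was moved by 20 mm (distance of stored_panel from where it was at the start of the episode above 0.02 m).
It fails at once if the paint jar was moved by 30 mm (distance of jar from where it was at the start of the episode above 0.03 m).
It fails at once if the mug was moved by 30 mm (distance of mug from where it was at the start of the episode above 0.03 m).
It fails at once if the palette knife was moved by 30 mm (distance of palette_knife from where it was at the start of the episode above 0.03 m).
It also fails if it takes over 69 s, if anything falls off the work surface, if the arm or the gripper's body presses on something with over 40 N, if the wrist force passes 120 N, or if a joint passes its speed limit or range.

## Working session

There is one attempt and no reset: what is moved stays moved. The work goes in short steps, Python scripts to look and compute and a tool call to move; the robot and the scene stay as the last step left them, time stands still between calls to the robot, and variables do not carry over. Pictures are saved under pics/ and viewed, at most 10 in all, crops included, and the job is handed in when it is done.

Besides the shell and the picture viewer there is one more tool, called after ">>>" as name(argument=value, ...), one argument or row to a line, values as JSON. jog_arm: Moves the arm, as the interface text tells. Its arguments: {"type":"object","properties":{"increments":{"type":"array","items":{"type":"array","items":{"type":"number"}}},"grip_force":{"type":"number"}},"required":["increments"]}

```bash
mkdir -p pics; cat > h.py <<'E'
from plant import *
import numpy as np, cv2
def ray(c,uv,z):
    R=cv2.Rodrigues(np.array(c["rvec"],float))[0];t=np.array(c["tvec"],float).ravel()
    uv=np.atleast_2d(np.array(uv,float))
    d=np.c_[(uv[:,0]-c["cx"])/c["fx"],(uv[:,1]-c["cy"])/c["fy"],np.ones(len(uv))]@R
    o=-R.T@t
    return o+d*((z-o[2])/d[:,2])[:,None]
def save(c,n): cv2.imwrite("pics/"+n,cv2.cvtColor(c["frame"],cv2.COLOR_RGB2BGR))
E
python3 - <<'E'
from h import *
for n in("top","scene"):
    c=camera(n);save(c,n+"0.png");print(n,c["fx"],c["cx"],c["cy"],ray(c,[[0,0],[639,0],[0,399],[639,399]],0).round(3).tolist())
s=observe();print(s["clock"],s["tool_pos"],s["ee_rot"],s["finger_gap"])
E
```

```text
top 369.1781091328837 316.9590136281203 201.99826599438114 [[1.159, 0.905, 0.0], [1.115, -0.836, 0.0], [0.118, 0.755, 0.0], [0.132, -0.698, 0.0]]
scene 482.4339838611502 328.2152090772319 194.48821346000273 [[-0.128, -1.28, 0.0], [-0.361, 0.966, 0.0], [1.135, -0.651, 0.0], [0.975, 0.696, 0.0]]
0.1 [ 0.22062951 -0.55733193  0.23889897] [[ 9.29847759e-01  3.67944259e-01 -4.08431788e-04]
 [ 3.67944423e-01 -9.29846382e-01  1.61490486e-03]
 [ 2.14416152e-04 -1.65189587e-03 -9.99998613e-01]] 0.08784951866983463
```

View pics/top0.png

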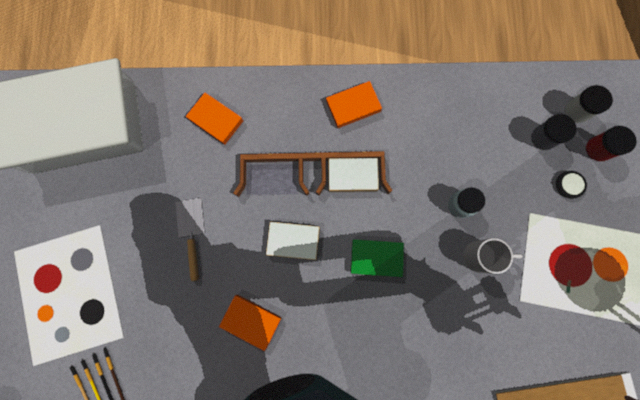

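View pics/scene0.png

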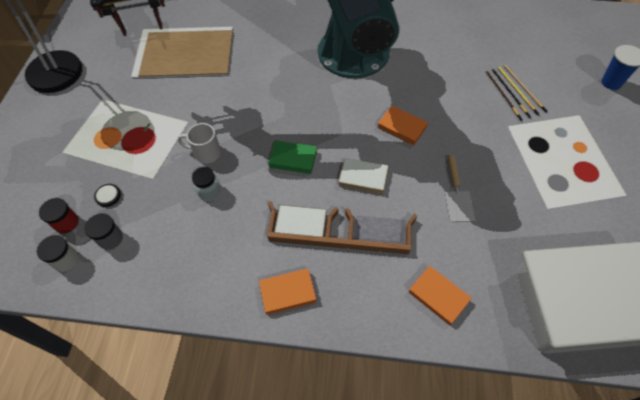

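The top view shows the loose panel at about (292,240). The free left bay, with the grey card, is at (272,178), and the stored panel is in the right bay at (354,174). The green decoy is at (377,258), the knife at (195,245), the jar at (470,202) and the mug at (494,256). Next I'll measure the panel and rack.

```bash
cat >> h.py <<'E'
def panels(c):
    """white tops (4 corners, centre, size, yaw) in world at z=.024"""
    f=c["frame"].astype(int);m=((f.min(2)>165)&(f.max(2)-f.min(2)<50)).astype(np.uint8)
    out=[]
    for k in cv2.findContours(m,cv2.RETR_EXTERNAL,cv2.CHAIN_APPROX_NONE)[0]:
        if cv2.contourArea(k)<300: continue
        w=ray(c,k[:,0],.024)[:,:2]
        r=cv2.minAreaRect((w*1000).astype(np.float32))
        p=cv2.boxPoints(r)
        # yaw of the short side (x axis), folded
        e=[p[1]-p[0],p[2]-p[1]];s=min(e,key=np.linalg.norm);y=np.arctan2(s[1],s[0]);y=(y+np.pi/2)%np.pi-np.pi/2
        out.append((np.round(r[0],1),np.round(sorted(r[1]),1),round(y,3),np.round(p).tolist()))
    return out
E
python3 - <<'E'
from h import *
for n in("top","scene"):
    c=camera(n);print(n)
    for o in panels(c):
        if .3<o[0][0]/1000<.95 and abs(o[0][1])<300: print(o)
    f=c["frame"];h=cv2.cvtColor(f,cv2.COLOR_RGB2HSV)
    m=((h[...,0]<14)&(h[...,1]>100)&(h[...,2]>50)&(h[...,2]<190)).astype(np.uint8)
    for k in cv2.findContours(m,cv2.RETR_EXTERNAL,cv2.CHAIN_APPROX_NONE)[0]:
        if cv2.contourArea(k)<150: continue
        w=ray(c,k[:,0],.03)
        if .3<w[:,0].mean()<.95 and abs(w[:,1].mean())<.3:
            r=cv2.minAreaRect((w[:,:2]*1000).astype(np.float32));print("brown",r,cv2.boundingRect(k))
    if n=="top":
        cv2.imwrite("pics/crop.png",cv2.resize(cv2.cvtColor(f[140:300,170:420],cv2.COLOR_RGB2BGR),None,fx=3.2,fy=3.2,interpolation=cv2.INTER_CUBIC))
        print(ray(c,[[240,155],[384,155]],.03),ray(c,[[377,258]],.024))
E
```

```text
top
(array([483.6,  73.4]), array([ 75.9, 116.7]), np.float32(-0.092), [[441.0, 19.0], [516.0, 12.0], [527.0, 128.0], [451.0, 135.0]])
(array([643.7, -72.9]), array([ 75. , 116.4]), np.float32(-0.007), [[606.0, -131.0], [681.0, -131.0], [682.0, -15.0], [607.0, -14.0]])
brown ((645.5429077148438, 26.782730102539062), (104.67383575439453, 378.0262145996094), 0.5759024024009705) (234, 151, 158, 45)
[[ 0.69220182  0.20378557  0.03      ]
 [ 0.6886808  -0.14854708  0.03      ]] [[ 0.44141157 -0.12569827  0.024     ]]
scene
(array([646.2, -74. ]), array([ 75., 115.]), np.float32(0.004), [[608.0, -17.0], [609.0, -132.0], [684.0, -131.0], [683.0, -16.0]])
(array([485.3,  72.5]), array([ 74.7, 114.3]), np.float32(-0.101), [[442.0, 19.0], [517.0, 12.0], [528.0, 126.0], [454.0, 133.0]])
brown ((835.9330444335938, -75.63545227050781), (87.03524780273438, 120.21488952636719), 21.195955276489258) (259, 269, 57, 46)
brown ((803.7237548828125, 273.2928771972656), (120.6090087890625, 85.69189453125), 54.60115051269531) (409, 266, 62, 59)
brown ((657.572021484375, 26.203216552734375), (107.66481018066406, 373.68682861328125), 0.5937115550041199) (268, 202, 148, 52)
brown ((311.6661682128906, 167.3704376220703), (123.6828384399414, 95.63521575927734), 63.814964294433594) (378, 106, 50, 39)
```

View pics/crop.png

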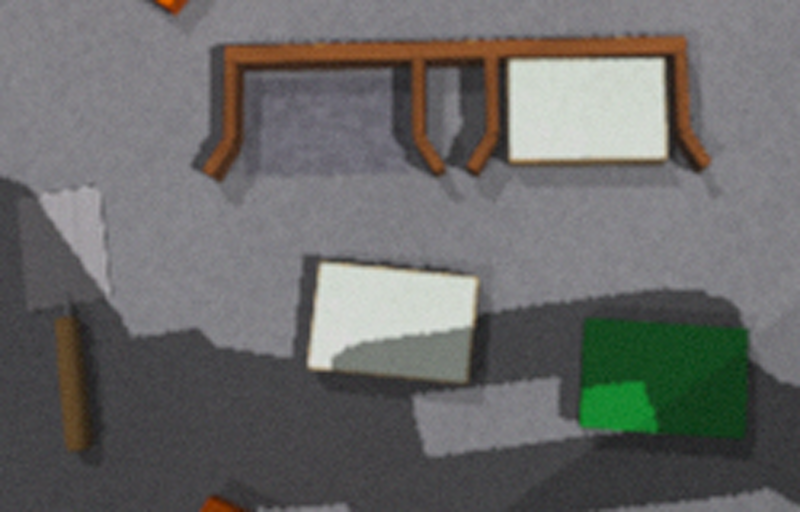

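```bash
python3 - <<'E'
from h import *
c=camera("top")
P=lambda L,z:(1000*ray(c,[[170+a/3.2,140+b/3.2] for a,b in L],z)[:,:2]).round(1).tolist()
print("free bay walls: L,L,R,R",P([(242,70),(239,130),(413,66),(414,130)],.03))
print("rail inner",P([(245,67),(410,62)],.03), "outer ends",P([(225,45),(686,38)],.03))
print("stored-bay walls",P([(499,62),(498,130),(676,57),(678,125)],.03))
E
```

```text
free bay walls: L,L,R,R [[674.6, 189.3], [627.6, 190.1], [676.5, 58.1], [626.6, 57.0]]
rail inner [[677.0, 187.1], [679.7, 60.4]] outer ends [[694.6, 203.1], [696.5, -149.7]]
stored-bay walls [[679.1, -7.5], [626.1, -6.5], [681.7, -141.7], [628.9, -141.7]]
```

>>> jog_arm(
  increments=[
    [0.5,0.05,0,0,0,0,-0.12],
    [0.5,0.05,0,0,0,0,-0.12],
    [0.5,0.05,0,0,0,0,-0.12],
    [0.5,0.05,0,0,0,0,-0.12],
    [0.5,0.05,0,0,0,0,-0.12],
  ],
)

```text
clock: 0.75
tool_pos: [0.4235, -0.4144, 0.2395]
ee_rot: [[0.556, 0.831, 0.0], [0.831, -0.556, -0.0], [-0.0, 0.001, -1.0]]
wrist_force: [0.9, 0.7, 0.6]
finger_gap: 0.0513
finger_force: 0.0
```

>>> jog_arm(
  increments=[
    [0.5,0.05,0,0,0,0,-0.12],
    [0.5,0.05,0,0,0,0,-0.12],
    [0.5,0.05,0,0,0,0,-0.12],
    [0.5,0.05,0,0,0,0,-0.12],
    [0.5,0.05,0,0,0,0,-0.11],
  ],
)

```text
clock: 1.25
tool_pos: [0.5081, -0.1824, 0.2396]
ee_rot: [[-0.001, 1.0, 0.001], [1.0, 0.001, -0.0], [-0.0, 0.001, -1.0]]
wrist_force: [0.1, 0.7, 0.1]
finger_gap: 0.0437
finger_force: 0.0
```

>>> jog_arm(
  increments=[
    [0.5,0.05,-0.01,0,0,0,0],
    [0.5,0.05,-0.01,0,0,0,0],
    [0.5,0.04,-0.006,0,0,0,0],
    [0.5,0,0,0.05,0,0,0],
    [0.5,0,0,0.04,0,0,0],
  ],
)

```text
clock: 1.75
tool_pos: [0.4826, -0.0447, 0.1495]
ee_rot: [[0.001, 1.0, 0.003], [1.0, -0.001, -0.001], [-0.001, 0.003, -1.0]]
wrist_force: [0.2, -0.4, -0.1]
finger_gap: 0.0441
finger_force: 0.0
```

>>> jog_arm(
  increments=[
    [0.5,0.015,0,0.03,0,0,-0.008],
    [0.5,0,0,0.03,0,0,0],
    [0.5,0,0,0.03,0,0,0],
    [0.5,0,0,0.02,0,0,0],
    [0.5,0,0,0.012,0,0,0],
  ],
)

```text
clock: 2.25
tool_pos: [0.4813, -0.0308, 0.0261]
ee_rot: [[-0.004, 1.0, -0.002], [1.0, 0.004, 0.001], [0.001, -0.002, -1.0]]
wrist_force: [-0.3, 0.3, -0.0]
finger_gap: 0.0441
finger_force: 0.0
```

>>> jog_arm(
  increments=[
    [0.5,0.007,0,0,0,0,0],
    [0.5,0.007,0,0,0,0,0],
    [0.5,0.007,0,0,0,0,0],
    [0.5,0.007,0,0,0,0,0],
    [0.5,0.007,0,0,0,0,0],
  ],
)

```text
clock: 2.75
tool_pos: [0.483, 0.0045, 0.0286]
ee_rot: [[-0.004, 1.0, 0.002], [1.0, 0.004, -0.0], [-0.0, 0.002, -1.0]]
wrist_force: [-0.7, -2.9, 2.3]
finger_gap: 0.0437
finger_force: 1.0
```

>>> jog_arm(
  increments=[
    [0.5,0.008,0,0,0,0,0],
    [0.5,0.008,0,0,0,0,0],
    [0.5,0.008,0,0,0,0,0],
    [0.5,0.008,0,0,0,0,0],
    [0.5,0.006,0,0,0,0,0],
  ],
)

```text
clock: 3.25
tool_pos: [0.4816, 0.0427, 0.0276]
ee_rot: [[-0.004, 1.0, -0.0], [1.0, 0.004, 0.0], [0.0, -0.0, -1.0]]
wrist_force: [-0.3, -2.7, 1.8]
finger_gap: 0.0438
finger_force: 1.2
```

```bash
python3 - <<'E'
from h import *
for n in("top","scene"):
    c=camera(n);save(c,n+"1.png");print(n)
    for o in panels(c):
        if .3<o[0][0]/1000<.95 and abs(o[0][1])<300: print(o)
E
```

```text
top
(array([643.8, -72.9]), array([ 75. , 116.2]), np.float32(-0.006), [[606.0, -131.0], [681.0, -131.0], [682.0, -15.0], [607.0, -15.0]])
scene
(array([646.5, -73.5]), array([ 74.2, 115.3]), np.float32(-0.001), [[609.0, -131.0], [684.0, -131.0], [684.0, -16.0], [609.0, -16.0]])
```

View pics/scene1.png

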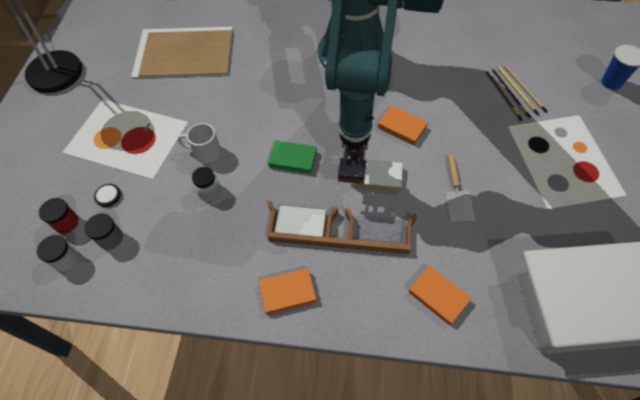

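The side push is working: the panel is at about (383,174) and looks square against the fingers. I'll push a little further, then back off and measure.

>>> jog_arm(
  increments=[
    [0.5,0.006,0,0,0,0,0],
    [0.5,0.005,0,0,0,0,0],
    [0.5,0,0,0,0,0,0],
    [0.5,-0.02,0,0,0,0,0],
    [0.5,-0.04,0,0,0,0,0],
  ],
)

```text
clock: 3.85
tool_pos: [0.482, -0.006, 0.0276]
ee_rot: [[-0.007, 1.0, -0.0], [1.0, 0.007, 0.001], [0.001, -0.0, -1.0]]
wrist_force: [-0.7, 0.3, 0.1]
finger_gap: 0.0438
finger_force: 0.0
```

>>> jog_arm(
  increments=[
    [0.5,0,0,-0.04,0,0,0],
    [0.5,0,-0.04,-0.04,0,0,0.14],
    [0.5,0,-0.04,-0.01,0,0,0.14],
    [0.5,0,0,0,0,0,0.14],
    [0.5,0,0,0,0,0,0.14],
  ],
)

```text
clock: 4.35
tool_pos: [0.4058, -0.0016, 0.1136]
ee_rot: [[0.533, 0.846, 0.0], [0.846, -0.533, 0.0], [0.0, 0.0, -1.0]]
wrist_force: [0.8, -0.5, -0.7]
finger_gap: 0.044
finger_force: 0.0
```

```bash
python3 - <<'E'
from h import *
for n in("top","scene"):
    c=camera(n);save(c,n+"2.png");print(n)
    f=c["frame"].astype(int)
    for o in panels(c):
        if .3<o[0][0]/1000<.95 and abs(o[0][1])<300: print(o)
E
```

```text
top
(array([643.7, -72.9]), array([ 75. , 116.4]), np.float32(-0.007), [[606.0, -131.0], [681.0, -131.0], [682.0, -15.0], [607.0, -14.0]])
scene
(array([646.2, -73.9]), array([ 75. , 115.2]), np.float32(0.004), [[608.0, -16.0], [609.0, -132.0], [684.0, -131.0], [683.0, -16.0]])
```

View pics/scene2.png

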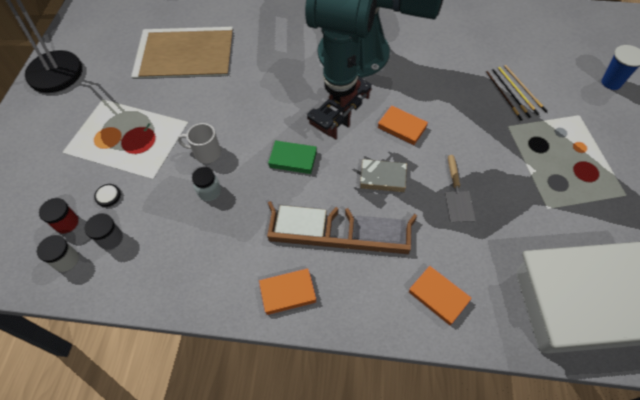

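>>> jog_arm(
  increments=[
    [0.7,0,0,0,0,0,0.145],
    [0.7,0,0,0,0,0,0.145],
    [0.7,0,0,0,0,0,0.145],
    [0.7,0,0,0,0,0,0.145],
    [0.7,0,0,0,0,0,0.145],
  ],
)

```text
clock: 4.95
tool_pos: [0.4072, -0.0018, 0.1128]
ee_rot: [[0.959, 0.284, -0.0], [0.284, -0.959, 0.0], [-0.0, -0.0, -1.0]]
wrist_force: [-0.5, 0.9, 0.2]
finger_gap: 0.0616
finger_force: 0.0
```

>>> jog_arm(
  increments=[
    [0.7,0,0,0,0,0,0.14],
    [0.7,0,0,0,0,0,0.135],
    [0.7,0,-0.045,0,0,0,0],
    [0.7,0,-0.045,0,0,0,0],
    [0.7,0,-0.037,0,0,0,0],
  ],
)

```text
clock: 5.45
tool_pos: [0.4053, 0.1267, 0.1129]
ee_rot: [[1.0, 0.018, -0.0], [0.018, -1.0, 0.0], [-0.0, -0.0, -1.0]]
wrist_force: [0.2, 0.8, 0.3]
finger_gap: 0.0611
finger_force: 0.0
```

```bash
python3 - <<'E'
from h import *
s=observe();print(s["tool_pos"],s["joint_positions"])
c=camera("scene")
f=c["frame"];h=cv2.cvtColor(f,cv2.COLOR_RGB2LAB)
cr=f[130:220,320:460];save(c,"scene3.png")
cv2.imwrite("pics/crop3.png",cv2.resize(cv2.cvtColor(cr,cv2.COLOR_RGB2BGR),None,fx=5,fy=5,interpolation=cv2.INTER_CUBIC))
print(f[168,383],f[180,383],f[170,425],f[196,390],f[175,340])
E
```

```text
[0.40525441 0.12672603 0.11289846] [1.39739071e-01 2.88992896e-01 2.02093990e+00 5.38391490e-04
 8.31849906e-01 1.69222800e+00]
[177 182 176] [176 181 175] [81 82 83] [135 135 137] [123 124 125]
```

View pics/crop3.png

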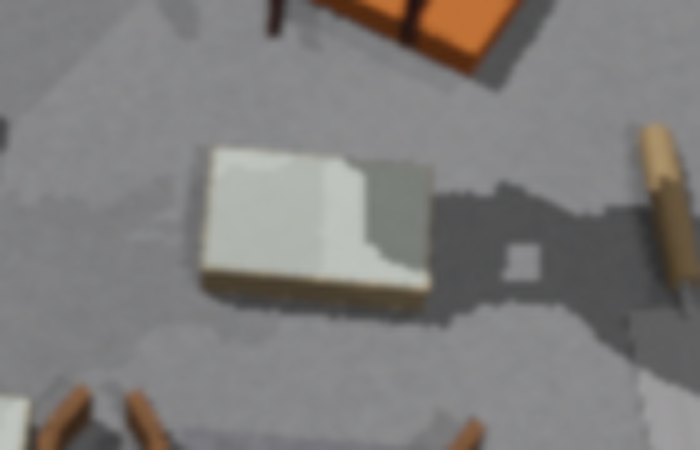

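The panel's top corners in the crop are (212,147), (434,163), (430,289) and (203,268). The corner of the orange block is near (475,70). I'll convert these to world points.

```bash
python3 - <<'E'
from h import *
c=camera("scene")
w=ray(c,[[320+a/5,130+b/5] for a,b in[(212,147),(434,163),(430,289),(203,268)]],.024)[:,:2]*1000
print(w.round(),w.mean(0))
e=w[1]-w[0]+w[2]-w[3];print("yaw",-np.arctan2(e[0],e[1]), "len",np.linalg.norm(e)/2)
# orange block, top view corner nearest
c=camera("top");f=c["frame"];h=cv2.cvtColor(f,cv2.COLOR_RGB2HSV)
m=((h[...,0]<16)&(h[...,1]>150)&(h[...,2]>70)).astype(np.uint8);m[:280]=0
k=max(cv2.findContours(m,0,1)[0],key=cv2.contourArea)
print((ray(c,cv2.boxPoints(cv2.minAreaRect(k)),.024)[:,:2]*1000).round())
E
```

```text
[[441.  66.]
 [438. 187.]
 [519. 187.]
 [520.  68.]] [479.66674742 127.09467456]
yaw 0.012862164630442693 len 119.90124234429709
[[236. 144.]
 [324. 139.]
 [321.  99.]
 [233. 104.]]
```

>>> jog_arm(
  increments=[
    [0.7,0.01,0,0.02,0,0,0.008],
    [0.7,0,0,0.02,0,0,0],
    [0.7,0,0,0.02,0,0,0],
    [0.7,0,0,0.015,0,0,0],
    [0.7,0,0,0.01,0,0,0],
  ],
)

```text
clock: 6.1
tool_pos: [0.4148, 0.1241, 0.0269]
ee_rot: [[1.0, 0.008, -0.002], [0.008, -1.0, -0.0], [-0.002, 0.0, -1.0]]
wrist_force: [-1.0, 0.1, 0.7]
finger_gap: 0.0616
finger_force: 0.0
```

>>> jog_arm(
  increments=[
    [0.7,0.006,0,0,0,0,0],
    [0.7,0.006,0,0,0,0,0],
    [0.7,0.008,0,0,0,0,0],
    [0.7,0.01,0,0,0,0,0],
    [0.7,0.01,0,0,0,0,0],
  ],
)

```text
clock: 6.6
tool_pos: [0.4563, 0.1257, 0.0286]
ee_rot: [[1.0, 0.007, 0.001], [0.007, -1.0, 0.0], [0.001, -0.0, -1.0]]
wrist_force: [-2.2, 0.3, 2.3]
finger_gap: 0.0619
finger_force: 1.1
```

>>> jog_arm(
  increments=[
    [0.7,0.01,0,0,0,0,0],
    [0.7,0.01,0,0,0,0,0],
    [0.7,0.01,0,0,0,0,0],
    [0.7,0.01,0,0,0,0,0],
    [0.7,0.01,0,0,0,0,0],
  ],
)

```text
clock: 7.1
tool_pos: [0.5059, 0.126, 0.028]
ee_rot: [[1.0, 0.007, -0.0], [0.007, -1.0, 0.0], [-0.0, -0.0, -1.0]]
wrist_force: [-2.4, -0.3, 3.4]
finger_gap: 0.0613
finger_force: 1.3
```

```bash
python3 - <<'E'
from h import *
c=camera("scene");print([o for o in panels(c) if 400<o[0][0]<700 and abs(o[0][1])<300])
save(c,"scene4.png")
f=c["frame"]
cv2.imwrite("pics/crop4.png",cv2.resize(cv2.cvtColor(f[140:260,310:450],cv2.COLOR_RGB2BGR),None,fx=5,fy=5,interpolation=cv2.INTER_CUBIC))
E
```

```text
[(array([646.2, -74. ]), array([ 74.7, 113.8]), np.float32(0.007), [[608.0, -17.0], [609.0, -131.0], [684.0, -131.0], [683.0, -17.0]]), (array([558.7, 127.1]), array([ 72.8, 114.9]), np.float32(-0.002), [[522.0, 70.0], [595.0, 70.0], [595.0, 185.0], [522.0, 185.0]])]
```

View pics/crop4.png

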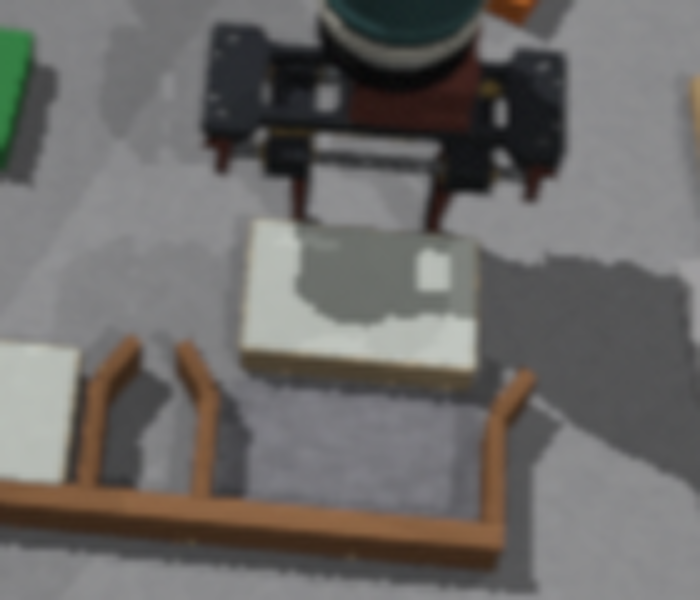

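The crop shows the panel square at the bay mouth, (245..475, 225..385), inside the lead-ins. I'll keep pushing and watch the force.

>>> jog_arm(
  increments=[
    [0.7,0.008,0,0,0,0,0],
    [0.7,0.008,0,0,0,0,0],
    [0.7,0.008,0,0,0,0,0],
    [0.7,0.008,0,0,0,0,0],
    [0.7,0.008,0,0,0,0,0],
  ],
)

```text
clock: 7.65
tool_pos: [0.546, 0.1263, 0.028]
ee_rot: [[1.0, 0.007, 0.0], [0.007, -1.0, 0.0], [0.0, -0.0, -1.0]]
wrist_force: [-1.0, -0.1, 1.3]
finger_gap: 0.0615
finger_force: 0.6
```

>>> jog_arm(
  increments=[
    [0.7,0.006,0,0,0,0,0],
    [0.7,0.006,0,0,0,0,0],
    [0.7,0.006,0,0,0,0,0],
    [0.7,0.006,0,0,0,0,0],
    [0.7,0.004,0,0,0,0,0],
  ],
)

```text
clock: 8.15
tool_pos: [0.5742, 0.1265, 0.0281]
ee_rot: [[1.0, 0.007, 0.001], [0.007, -1.0, 0.0], [0.001, -0.0, -1.0]]
wrist_force: [-1.3, -0.2, 1.0]
finger_gap: 0.0616
finger_force: 1.0
```

>>> jog_arm(
  increments=[
    [0.7,0.002,0,0,0,0,0],
    [0.7,0.002,0,0,0,0,0],
    [0.7,0.002,0,0,0,0,0],
    [0.7,0.002,0,0,0,0,0],
    [0.7,0,0,0,0,0,0],
  ],
)

```text
clock: 8.65
tool_pos: [0.582, 0.1265, 0.0281]
ee_rot: [[1.0, 0.007, 0.001], [0.007, -1.0, 0.0], [0.001, -0.0, -1.0]]
wrist_force: [0.7, 0.5, -0.1]
finger_gap: 0.0618
finger_force: 0.0
```

>>> jog_arm(
  increments=[
    [0.7,0.002,0,0,0,0,0],
    [0.7,0.002,0,0,0,0,0],
    [0.7,0.002,0,0,0,0,0],
    [0.7,0.001,0,0,0,0,0],
    [0.7,0.001,0,0,0,0,0],
  ],
)

```text
clock: 9.15
tool_pos: [0.5891, 0.1265, 0.028]
ee_rot: [[1.0, 0.007, -0.0], [0.007, -1.0, 0.0], [-0.0, -0.0, -1.0]]
wrist_force: [-2.4, -0.9, 1.4]
finger_gap: 0.0615
finger_force: 1.2
```

>>> jog_arm(
  increments=[
    [0.7,0.001,0,0,0,0,0],
    [0.7,0.001,0,0,0,0,0],
    [0.7,0.001,0,0,0,0,0],
    [0.7,0,0,0,0,0,0],
    [0.7,0,0,0,0,0,0],
  ],
)

```text
clock: 9.65
tool_pos: [0.5928, 0.1266, 0.0281]
ee_rot: [[1.0, 0.007, 0.001], [0.007, -1.0, 0.0], [0.001, -0.0, -1.0]]
wrist_force: [0.3, -1.0, 0.1]
finger_gap: 0.0609
finger_force: 0.0
```

>>> jog_arm(
  increments=[
    [0.7,0.001,0,0,0,0,0],
    [0.7,0.001,0,0,0,0,0],
    [0.7,0.001,0,0,0,0,0],
    [0.7,0,0,0,0,0,0],
    [0.7,0,0,0,0,0,0],
  ],
)

```text
clock: 10.15
tool_pos: [0.5931, 0.1266, 0.0279]
ee_rot: [[1.0, 0.007, -0.004], [0.007, -1.0, -0.0], [-0.004, 0.0, -1.0]]
wrist_force: [-5.5, -0.6, 5.4]
finger_gap: 0.0612
finger_force: 3.0
```

```bash
python3 - <<'E'
from h import *
c=camera("scene");print([o[:3] for o in panels(c) if 400<o[0][0]<700 and abs(o[0][1])<300])
f=c["frame"]
cv2.imwrite("pics/crop5.png",cv2.resize(cv2.cvtColor(f[180:260,260:430],cv2.COLOR_RGB2BGR),None,fx=4.6,fy=4.6,interpolation=cv2.INTER_CUBIC))
E
```

```text
[(array([644.5, 126.6]), array([ 74.2, 113.8]), np.float32(0.003)), (array([646.2, -73.7]), array([ 75.2, 114.5]), np.float32(0.007))]
```

View pics/crop5.png

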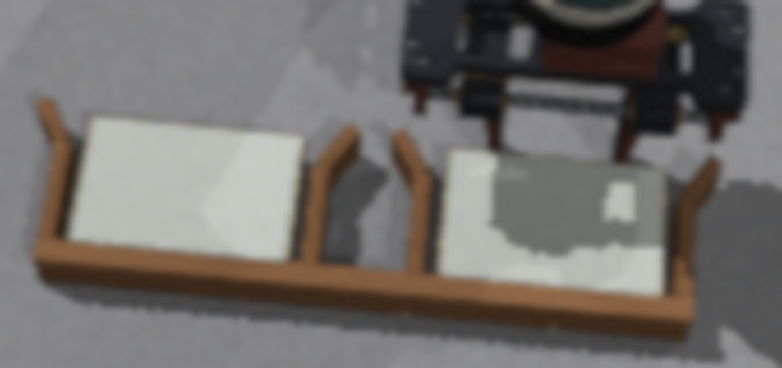

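The panel is in the free bay, flush against the rail and square. The tool stalled with the force rising to 5.5 N, so it is home. I'll retract and check.

>>> jog_arm(
  increments=[
    [0.7,-0.01,0,0,0,0,0],
    [0.7,-0.03,0,0,0,0,0],
    [0.7,-0.04,0,0,0,0,0],
    [0.7,0,0,-0.04,0,0,0],
    [0.7,0,0,-0.05,0,0,0],
  ],
)

```text
clock: 10.7
tool_pos: [0.511, 0.1257, 0.1166]
ee_rot: [[1.0, 0.007, -0.007], [0.007, -1.0, -0.001], [-0.007, 0.001, -1.0]]
wrist_force: [1.1, 0.3, -0.1]
finger_gap: 0.0616
finger_force: 0.0
```

>>> jog_arm(
  increments=[
    [0.7,0,0.04,-0.05,0,0,0],
    [0.7,-0.02,0.05,-0.05,0,0,0],
    [0.7,0,0.05,0,0,0,0],
    [0.7,0,0.05,0,0,0,0],
    [0.7,0,0,0,0,0,0],
  ],
)

```text
clock: 11.2
tool_pos: [0.5039, -0.0447, 0.192]
ee_rot: [[1.0, 0.002, 0.004], [0.002, -1.0, -0.003], [0.004, 0.003, -1.0]]
wrist_force: [1.0, 0.7, -0.4]
finger_gap: 0.0617
finger_force: 0.0
```

```bash
python3 - <<'E'
from h import *
for n in("scene","top"):
    c=camera(n);save(c,n+"6.png");print([o[:3] for o in panels(c) if 400<o[0][0]<700 and abs(o[0][1])<300])
s=observe();print(s["tool_pos"],s["wrist_force"],abs(s["joint_vel"]).max())
E
```

```text
[(array([652.6, 126.6]), array([ 58.1, 113.7]), np.float32(0.007)), (array([646.1, -74. ]), array([ 75.2, 115.6]), np.float32(0.004))]
[(array([650.3, 135.4]), array([ 60.4, 104. ]), np.float32(-0.01))]
[ 0.50285604 -0.04027312  0.19121216] [-0.1609819   0.37884356 -0.48956253] 0.047354863109237776
```

View pics/top6.png

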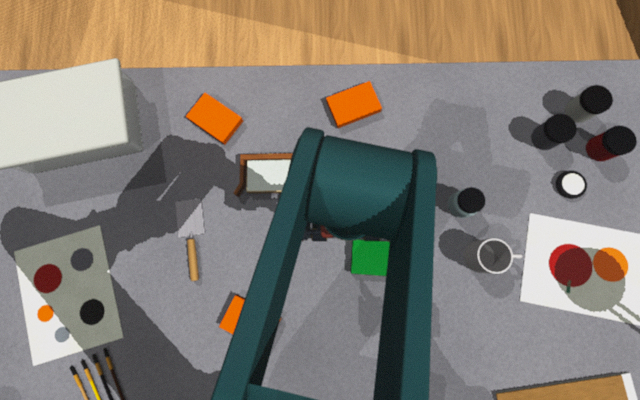

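The top view shows the panel in the left bay at about (268,175). The jar, mug and knife haven't moved and the arm is clear. The scene view puts the panel's far edge at 0.682 m, against 0.684 m for the stored panel, with yaw about 0.007 rad.

```bash
python3 -c "
from plant import *
print(sign_off())"
```

```text
the job is handed in; nothing more can be done
None
```

I slid the loose panel into the free left bay until it stopped against the back rail. The last images show it square to about 0.01 rad, with the stored panel, jar, mug and knife in place. The job is handed in, but sign-off returned no verdict.

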